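# Find a vial block's deep bore on the pin gauge and hold it bore-up

## Task

The aluminium vial block on the bench looks alike at both ends, but only one end has the deep blind bore; the other is just a shallow recess. Prove the right end by feel: gently push the block onto the level brass pin of the blue gauge until the pin bottoms in the deep bore. Then draw it off, turn it so that the deep bore points straight up, and finish while holding it still in the gripper about 20 cm above the bench, ready for a vial; leave the jar, carton and tray alone.

Things in the scene. Friction and masses are not known exactly. Their poses are not given: they have to be found in the camera images.
- block: Loose square aluminium block, 72 long, 40 x 40 mm across, about 0.24 kg, lying on a flat side in a varying heading. Origin at its very centre (20 mm up at the start). x runs along the 72 mm and points out of the end with the deep round blind bore: 21 mm wide, 40 mm deep, floor at x = -4 mm. The -x end has a recess of that width, only 8 mm deep. z is up at the start. Plain flat sides to grip.
- bore_mouth (a point): Centre of the deep bore's mouth (2 mm chamfer) on the block's end face, 36 mm from the block's centre; same axes as the block, x points out of the bore.
- gauge: Fixed gauge: grey foot plate 130 x 100 x 12 mm (45 mm ahead to 85 mm behind the origin), blue pedestal 50 x 50 mm, top 100 mm up. Origin on the bench under the pedestal's centre, z up. A brass pin 14 mm thick sticks out level along +x, axis 85 mm above the bench, free for 94 mm from a 24 mm collar to its tip. Place and heading vary; the pin points roughly to the robot's right (-y).
- pin_tip (a point): Centre of the brass pin's rounded free end, 125 mm along the gauge's x axis, 85 mm above the bench; same axes as the gauge: x points from the pedestal out through the tip, so the block is pushed on towards -x.
- jar: Bystander: amber jar, 56 mm in diameter, 70 mm tall, standing loose; origin at the centre of its underside.
- carton: Bystander: yellow carton, 80 x 110 x 50 mm, loose; origin at the centre of its underside.
- vial_tray: Bystander: blue divided tray, 110 x 160 x 35 mm, loose; origin at the centre of its underside.
There are look-alikes about, which are no part of the job. Leave any pink look-alike of the block alone.

How it is judged (in metres and radians):
On the way:
1. the block is on the gauge pin, the pin bottomed in the deep bore (tip within 3 mm of the bore's floor) (x of pin_tip in the frame of block between -0.01 and -0.001 m and y of pin_tip in the frame of block between -0.008 and 0.008 m and z of pin_tip in the frame of block between -0.008 and 0.008 m), for 0.1 s.
At the end, for the whole second after the job is handed in: The block is held still in the gripper, off the gauge, its centre 130 to 350 mm above the bench, with the deep bore pointing up within 0.3 rad (17 degrees); jar, carton and tray are within 30 mm of where they were (angle between block's own x axis and vertical below 0.3 rad and height (world z) of block between 0.13 and 0.35 m and contact force between block and the fingers above 2 N and contact force between block and gauge below 0.1 N and linear speed of block below 0.03 m/s and angular speed of block below 0.2 rad/s and distance of each of jar, carton, vial_tray from where it was at the start of the episode below 0.03 m); the arm keeps its last pose, push and grip.
It fails at once if the jar is pushed more than 30 mm (distance of jar from where it was at the start of the episode above 0.03 m).
It fails at once if the carton is pushed more than 30 mm (distance of carton from where it was at the start of the episode above 0.03 m).
It fails at once if the vial tray is pushed more than 30 mm (distance of vial_tray from where it was at the start of the episode above 0.03 m).
It fails at once if the block is forced against the gauge with more than 40 N (contact force between block and gauge above 40 N).
It also fails if it takes over 48 s, if anything falls off the work surface, if the arm or the gripper's body presses on something with over 40 N, if the wrist force passes 120 N, or if a joint passes its speed limit or range.

## Robot

A 6-joint arm with a two-finger parallel gripper is mounted at the origin on the work surface. World frame = base frame: x ahead of the robot, y to its left, z up, the work surface at z = 0. Lengths are in mm, angles in rad, forces in N, time in s.
With the tool pointing down it reaches from about 275 to 750 mm from the base axis. Payload 10.2 kg.
Tool frame: the origin (TCP) lies at the centre of the arm's flange, where the gripper is bolted on; the fingertips stand ctrl.tip_reach ahead of it and the grasp point (between the pads) lies 155 mm ahead of it (ctrl.tip_reach is the distance from the TCP to the fingertips, in mm); z points along the fingers, y is the direction in which the jaws open and shut (so a half turn about z gives the same grasp; the last joint's range is limited). The gripper opens to 85 mm and grips with 20 to 120 N. Pads are 22 mm wide; open, the fingers measure 114 mm over their backs; the gripper's body (76 mm by 85 mm) begins 54 mm behind the grasp point. The pads swing forward as they close: fully open they stand 13 mm farther back than shut.
Start: joints at [0.988, 0.313, 1.498, -0, 1.331, -0.223], TCP at [184.859, 491.385, 404.694] pointing down, gripper open.
Joint ranges: [-2.94, 2.94], [-0.97, 2.17], [0.19, 2.56], [-1.23, 4.37], [0.02, 3.11], [-2.88, 2.88]. Speed limits (rad/s): [2.39, 2.39, 3.01, 3.14, 3.14, 3.14].

## Interface

Orientations are given as a unit quaternion [w, x, y, z].
In Python, from rig import ctrl, viewer gives the robot as it stands.
- The arm moves only by the tool drive_tool, never from a script. Its argument "rows" is a list that holds one entry, the list of rows, each a list of 6 numbers: the shift along the world's x, y, z normalised to -1 to 1, where 1 is 0.1 m, then the turn, a rotation vector about the world's x, y, z normalised to -1 to 1, where 1 is 90 degrees. A call has 1 to 10 rows; each row is the pose to reach, as a shift and turn from the pose measured when the call began; what a row does not reach only later rows make up. A row lasts 1/8 s, in which the tool goes at most 62.5 mm and 10.7 degrees, less where a joint would pass 70% of its speed; a pose out of reach is approached as far as the arm can. A call with a number of a shift or a turn outside -1 to 1 is refused whole. A call with a gripper value outside its range is refused whole. "fingers" is the opening, from -1 (shut) to 1 (fully open), set as the call begins (left out, the last holds). The fingers move at their own pace and stop on an object; "force" is the grip in N (left out, the last holds). Time passes only in rows, so rows that repeat a pose let the fingers close. It gives the time, the measured TCP pose, the force and the opening at its end, in the units of the state.
- ctrl.sense(): the state, without advancing time (a new reading comes with each control period).
- viewer.capture(name): name is "scene" or "side" or "wrist"; returns the picture (480x640x3 uint8, red, green, blue); there is no depth.
- viewer.calibration(name): a dict with "mtx" (3x3 intrinsics, pixels), "extrinsics" (4x4, takes a point from camera to world coordinates). Camera axes: x right, y up, looking along -z (the intrinsics and any distortion apply to the point x, -y, -z); pixel columns grow to the right and rows downward; lengths in mm; the calibration is good to about 2 mm. A picture is of the moment at which its call begins: read the wrist's pose just before it. calibration takes no time and is no camera call; for the wrist camera it gives the pose at the moment of the call.
- ctrl.finish_job(): hands the job in, once; it reports no verdict.
The state is a dict: "time_s": time; "joints": joint angles; "dq": joint speeds; "tau": joint torques, N m; "eef_pos": TCP position; "ee_rot": TCP orientation; "force": force on the tool from outside, world axes, zero at the start; "wrist_torque": the same for the moment, N m; "grip_width": opening from 0.0 (shut) to 1.0 (fully open).
Only numpy, scipy, OpenCV 4.12 (cv2) and the standard library are available. Lean on these libraries where they do the work, as an engineer would, in place of code of your own. Each camera call takes 0.05 s, during which the arm holds its last target.

## Working session

There is one attempt and no reset: what is moved stays moved. The work goes in short steps, Python scripts to look and compute and a tool call to move; the robot and the scene stay as the last step left them, time stands still between calls to the robot, and variables do not carry over. Pictures are saved under pics/ and viewed, and the job is handed in when it is done.

Besides the shell and the picture viewer there is one more tool, called after "Call:" as name([rows], argument=value, ...), one row to a line, values as JSON. drive_tool: Moves the arm, as the interface text tells. Scaled input: -1 to 1 covers 0.1 m each way for a shift and 90 degrees each way for a turn. Its arguments: {"type":"object","properties":{"rows":{"type":"array","items":{"type":"array","items":{"type":"array","items":{"type":"number"}}}},"fingers":{"type":"number"},"force":{"type":"number"}},"required":["rows"]}

```bash
mkdir -p pics; ls
python3 - <<'E'
from rig import ctrl, viewer
import cv2
print(ctrl.sense(), ctrl.tip_reach)
for n in ["scene","side","wrist"]:
    c=viewer.calibration(n); print(n,c)
    cv2.imwrite(f"pics/{n}0.png",viewer.capture(n)[:,:,::-1])
E
```

```text
pics
{'time_s': 0.0, 'joints': array([ 9.87596892e-01,  3.13451687e-01,  1.49843304e+00, -3.13796432e-05,
        1.33096214e+00, -2.23394373e-01]), 'dq': array([ 0.00018545,  0.00123139,  0.00092179, -0.00031528, -0.00173604,
        0.00031864]), 'tau': array([ 5.60006411e-04, -4.12268007e+01, -2.59747392e+01, -1.40326169e-04,
        4.10636640e-03, -1.26224134e-05]), 'eef_pos': array([184.83975109, 491.3482451 , 404.1355877 ]), 'ee_rot': array([-2.32093706e-04,  1.78929967e-01,  9.83861613e-01, -5.82774988e-04]), 'force': array([-0.41825694,  0.23697746,  0.23180548]), 'wrist_torque': array([0.03335008, 0.02233119, 0.02708777]), 'grip_width': 0.998706197222231} 173.4
scene {'mtx': array([[475.47343425,   0.        , 323.23008908],
       [  0.        , 475.47343425, 232.41768086],
       [  0.        ,   0.        ,   1.        ]]), 'extrinsics': array([[ 2.75895258e-01, -6.79828372e-01,  6.79496277e-01,
         1.28328708e+03],
       [ 9.60993302e-01,  1.80878177e-01, -2.09224662e-01,
        -2.90966112e+02],
       [ 1.93308134e-02,  7.10715463e-01,  7.03213943e-01,
        
[... 453 characters left out ...]
2],
       [-8.35177017e-03,  6.66049274e-01,  7.45860987e-01,
         9.80381774e+02],
       [ 0.00000000e+00,  0.00000000e+00,  0.00000000e+00,
         1.00000000e+00]])}
wrist {'mtx': array([[383.7542653 ,   0.        , 315.83652649],
       [  0.        , 383.7542653 , 245.41126849],
       [  0.        ,   0.        ,   1.        ]]), 'extrinsics': array([[ 3.52230785e-01, -8.84294646e-01, -3.06523170e-01,
         1.05224761e+02],
       [ 9.35912675e-01,  3.32464787e-01,  1.16338431e-01,
         5.20674624e+02],
       [-9.69291049e-04, -3.27856897e-01,  9.44726900e-01,
         3.73698743e+02],
       [ 0.00000000e+00,  0.00000000e+00,  0.00000000e+00,
         1.00000000e+00]])}
```

View pics/scene0.png

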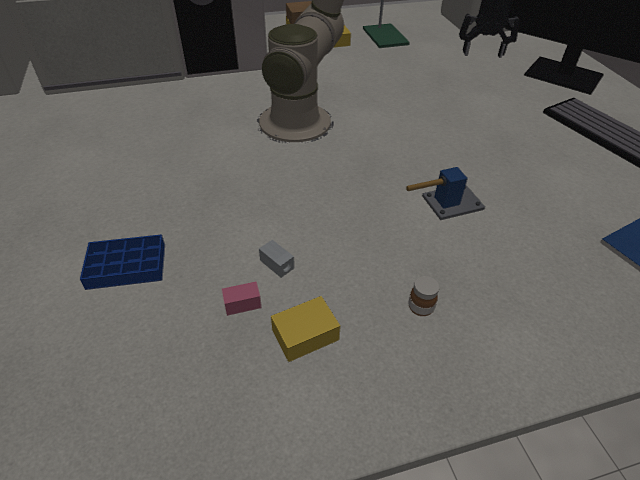

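View pics/side0.png

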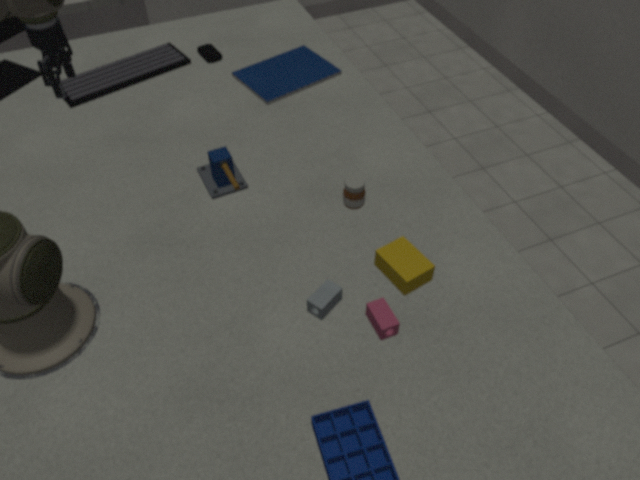

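View pics/wrist0.png

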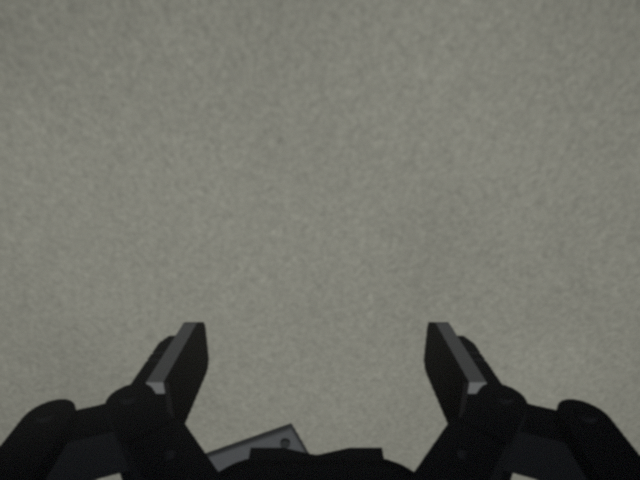

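```bash
cat > h.py <<'E'
import numpy as np, cv2
from rig import ctrl, viewer
def ray(cal,u,v):
    K,E=cal["mtx"],cal["extrinsics"]
    d=np.linalg.inv(K)@[u,v,1]; d=np.array([d[0],-d[1],-d[2]])
    return E[:3,3],E[:3,:3]@d
def atz(cal,u,v,z):
    o,d=ray(cal,u,v); return o+d*(z-o[2])/d[2]
def proj(cal,P):
    K,E=cal["mtx"],cal["extrinsics"]; p=np.atleast_2d(P)
    c=(p-E[:3,3])@E[:3,:3]; q=np.c_[c[:,0],-c[:,1],-c[:,2]]@K.T
    return q[:,:2]/q[:,2:]
def crop(im,x0,y0,w,h,s,name):
    cv2.imwrite(f"pics/{name}.png",cv2.resize(im[y0:y0+h,x0:x0+w],None,fx=s,fy=s,interpolation=cv2.INTER_CUBIC))
def tri(obs):
    A=np.zeros((3,3));b=np.zeros(3)
    for cal,u,v in obs:
        o,d=ray(cal,u,v);d=d/np.linalg.norm(d);M=np.eye(3)-np.outer(d,d);A+=M;b+=M@o
    return np.linalg.solve(A,b)
E
python3 - <<'E'
from h import *
a=cv2.imread("pics/scene0.png");b=cv2.imread("pics/side0.png")
crop(np.hstack([a[230:290,240:320],b[270:330,285:365]]),0,0,160,60,5,"blk0")
crop(np.hstack([a[160:225,400:490],b[140:205,180:270]]),0,0,180,65,4,"gau0")
E
```

```text
(no output)
```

View pics/blk0.png

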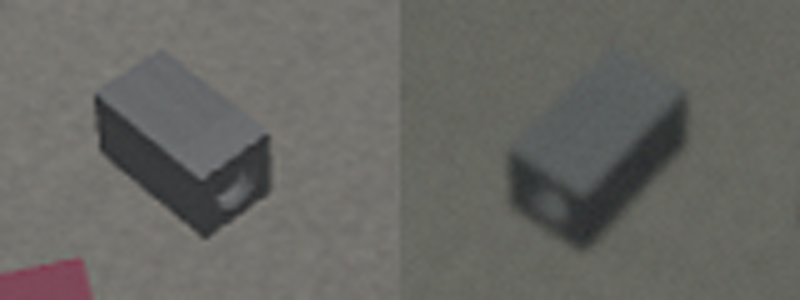

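View pics/gau0.png

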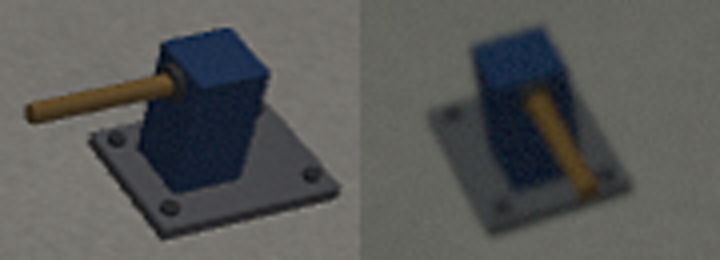

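Run:
```python
from h import *
np.set_printoptions(suppress=True,precision=1)
S=viewer.calibration("scene");D=viewer.calibration("side")
def f(c,pts,x0,y0,k,z,xo=0):
    P=np.array([atz(c,(p[0]-xo)/k+x0,p[1]/k+y0,z) for p in pts]);print(P);print("mean",P.mean(0));return P
print("block scene");f(S,[(96,95),(162,50),(270,135),(205,180)],240,230,5,40)
print("block side");f(D,[(513,155),(618,55),(686,97),(583,195)],285,270,5,40,400)
print("ped scene");f(S,[(163,42),(230,28),(268,72),(205,90)],400,160,4,100)
print("ped side");f(D,[(473,45),(543,25),(571,72),(490,95)],180,140,4,100,360)
print("plate scene");f(S,[(88,135),(163,235),(342,188)],400,160,4,12)
print("plate side");f(D,[(430,110),(492,232),(632,185)],180,140,4,12,360)
print("tip scene");f(S,[(32,113),(170,85)],400,160,4,85)
print("tip side");f(D,[(588,190),(537,95)],180,140,4,85,360)
print("carton, jar, pink scene")
for z,u,v in [(50,273,322),(50,325,299),(50,339,326),(50,289,345),(70,425,283),(40,223,291),(40,258,284),(0,260,307)]: print(atz(S,u,v,z))
```

```text
block scene
[[ 554.2 -213.6   40. ]
 [ 534.4 -179.8   40. ]
 [ 597.4 -144.9   40. ]
 [ 615.5 -177.9   40. ]]
mean [ 575.4 -179.1   40. ]
block side
[[ 531.5 -184.5   40. ]
 [ 592.8 -152.6   40. ]
 [ 610.3 -184.8   40. ]
 [ 550.5 -214.7   40. ]]
mean [ 571.3 -184.2   40. ]
ped scene
[[464.7 259.2 100. ]
 [462.2 306.1 100. ]
 [508.  307.9 100. ]
 [514.1 262.6 100. ]]
mean [487.2 284.  100. ]
ped side
[[460.  304.1 100. ]
 [506.2 306.2 100. ]
 [508.9 254.1 100. ]
 [456.8 252.3 100. ]]
mean [483.  279.2 100. ]
plate scene
[[441.8 235.2  12. ]
 [542.  240.1  12. ]
 [531.3 370.6  12. ]]
mean [505.  281.9  12. ]
plate side
[[432.  362.5  12. ]
 [438.3 229.8  12. ]
 [533.6 237.5  12. ]]
mean [468.  276.6  12. ]
tip scene
[[491.4 162.8  85. ]
 [487.9 255.7  85. ]]
mean [489.6 209.3  85. ]
tip side
[[489.9 162.   85. ]
 [486.6 259.4  85. ]]
mean [488.2 210.7  85. ]
carton, jar, pink scene
[ 758.4 -224.4   50. ]
[ 731.9 -113.8   50. ]
[ 800.1 -105.9   50. ]
[ 815.3 -206.5   50. ]
[760.6  86.3  70. ]
[ 650.9 -306.1   40. ]
[ 651.4 -234.3   40. ]
[ 680.1 -238.5    0. ]
```

Call:
drive_tool([
  [[0.25,-0.5,0,0,0,0.05],[0.5,-1,0,0,0,0.1]],
])

```text
time_s: 0.4
eef_pos: [235.1, 390.2, 403.9]
ee_rot: [-0.0, 0.099, 0.995, -0.001]
force: [1.0, -0.2, 0.1]
grip_width: 1.001
```

Call:
drive_tool([
  [[0.25,-0.5,0,0,0,0.05],[0.5,-1,0,0,0,0.1]],
])

```text
time_s: 0.65
eef_pos: [285.4, 288.6, 403.8]
ee_rot: [-0.0, 0.019, 1.0, -0.001]
force: [1.1, 1.3, 0.3]
grip_width: 1.003
```

Call:
drive_tool([
  [[0.25,-0.5,0,0,0,0.05],[0.5,-1,0,0,0,0.1]],
])

```text
time_s: 0.9
eef_pos: [335.7, 186.8, 403.8]
ee_rot: [0.0, -0.061, 0.998, -0.001]
force: [1.3, 1.0, -0.1]
grip_width: 1.001
```

Call:
drive_tool([
  [[0.25,-0.5,0,0,0,0.05],[0.5,-1,0,0,0,0.1]],
])

```text
time_s: 1.15
eef_pos: [386.1, 85.0, 403.9]
ee_rot: [0.0, -0.14, 0.99, -0.001]
force: [0.8, 0.5, -0.1]
grip_width: 1.0
```

Call:
drive_tool([
  [[0.25,-0.5,0,0,0,0.05],[0.5,-1,0,0,0,0.1]],
])

```text
time_s: 1.4
eef_pos: [436.6, -17.0, 403.9]
ee_rot: [0.0, -0.218, 0.976, -0.001]
force: [0.7, 0.9, -0.0]
grip_width: 0.998
```

Call:
drive_tool([
  [[0.1,-0.5,-0.2,0,0,0.05],[0.2,-1,-0.4,0,0,0.1]],
])

```text
time_s: 1.65
eef_pos: [456.7, -118.9, 363.3]
ee_rot: [0.001, -0.295, 0.955, -0.001]
force: [0.7, -0.1, -0.3]
grip_width: 1.002
```

Call:
drive_tool([
  [[0,-0.5,-0.2,0,0,-0.03],[0.0,-1,-0.4,0,0,-0.06],[0.0,-1,-0.4,0,0,-0.06]],
])

```text
time_s: 2.02
eef_pos: [456.2, -221.3, 321.5]
ee_rot: [-0.0, -0.248, 0.969, 0.0]
force: [0.1, -0.1, 0.6]
grip_width: 0.996
```

Run:
```python
from h import *
np.save("w1.npy",viewer.calibration("wrist"),allow_pickle=True)
cv2.imwrite("pics/w1.png",viewer.capture("wrist")[:,:,::-1])
```

```text
(no output)
```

View pics/w1.png

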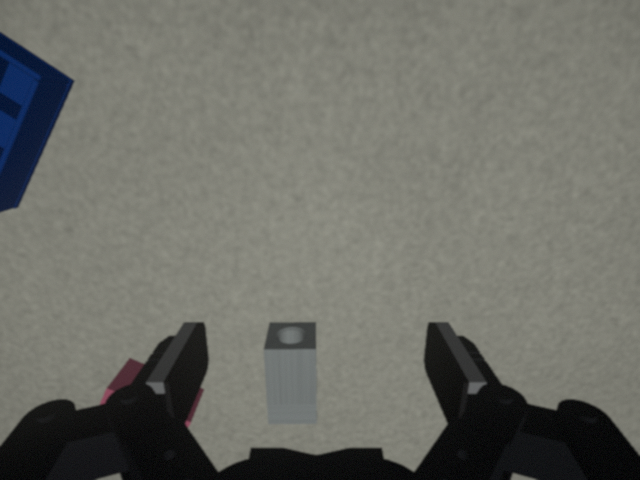

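Run:
```python
from h import *
np.set_printoptions(suppress=True,precision=1)
a=cv2.imread("pics/w1.png");crop(a,255,310,75,120,5,"w1c")
c=np.load("w1.npy",allow_pickle=True).item()
P=np.array([atz(c,u,v,40) for u,v in [(265,348.5),(316,348.5),(317,405),(268,405)]]);print(P,c["extrinsics"][:3,3])
```

```text
[[ 549.4 -214.5   40. ]
 [ 530.8 -180.4   40. ]
 [ 577.2 -154.    40. ]
 [ 596.1 -188.8   40. ]] [ 381.5 -262.5  291. ]
```

View pics/w1c.png

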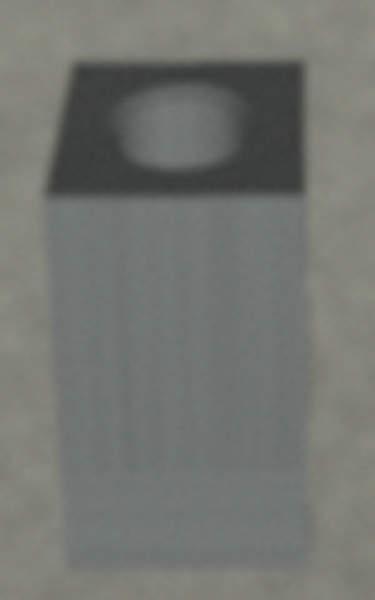

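Run:
```python
from h import *
np.set_printoptions(suppress=True,precision=1)
c=np.load("w1.npy",allow_pickle=True).item()
P=np.array([atz(c,u,v,40) for u,v in [(264.5,348.7),(316,348.7),(316.3,423),(268.3,423)]]);print(P,P.mean(0))
n=(P[0]+P[1])/2;f=(P[2]+P[3])/2;d=n-f;print(np.degrees(np.arctan2(d[1],d[0]))%360,np.linalg.norm(d),np.linalg.norm(P[0]-P[1]))
s=ctrl.sense();print(s["joints"])
```

```text
[[ 549.7 -214.8   40. ]
 [ 530.9 -180.3   40. ]
 [ 593.5 -145.7   40. ]
 [ 612.5 -180.5   40. ]] [ 571.7 -180.3   40. ]
208.78119385892435 71.51978364988689 39.31818675583799
[-0.7  0.4  1.7  0.   1.1 -2.8]
```

Call:
drive_tool([
  [[0.5,0.2,0,0,0,0],[1,0.35,-0.1,0,0,0]],
])

```text
time_s: 2.33
eef_pos: [557.8, -183.0, 313.9]
ee_rot: [0.001, -0.249, 0.968, -0.001]
force: [0.1, -1.1, 0.9]
grip_width: 1.003
```

Run:
```python
from h import *
print(ctrl.sense())
```

```text
{'time_s': 2.325, 'joints': array([-5.16468750e-01,  5.27804734e-01,  1.42580999e+00,  3.21117600e-04,
        1.18550119e+00, -2.59112922e+00]), 'dq': array([ 5.67939657e-01,  7.93275210e-01, -1.00190497e+00,  7.18799616e-04,
        2.09978533e-01,  5.56218088e-01]), 'tau': array([ -1.71381846, -54.75421786, -19.69637632,   0.11395758,
        -0.10091862,  -0.6799639 ]), 'eef_pos': array([ 557.79976621, -182.99211844,  313.91474629]), 'ee_rot': array([ 9.93874093e-04, -2.49217049e-01,  9.68446853e-01, -7.53614848e-04]), 'force': array([ 0.06273158, -1.10597204,  0.9418551 ]), 'wrist_torque': array([-0.09719451,  0.01971769, -0.00082166]), 'grip_width': 1.0026730159843031}
```

Call:
drive_tool([
  [[0.14,0.02,-0.4,0,0,0],[0.14,0.02,-0.8,0,0,0],[0.14,0.02,-1,0,0,0],[0.14,0.02,-1,0,0,0]],
])

```text
time_s: 2.82
eef_pos: [571.8, -179.6, 213.3]
ee_rot: [0.0, -0.25, 0.968, 0.0]
force: [0.2, -0.6, 1.2]
grip_width: 0.999
```

Run:
```python
from h import *
np.set_printoptions(suppress=True,precision=1)
c=viewer.calibration("wrist");cv2.imwrite("pics/w2.png",viewer.capture("wrist")[:,:,::-1])
s=ctrl.sense();print(s["eef_pos"])
```

```text
[ 572.1 -180.   214.6]
```

View pics/w2.png

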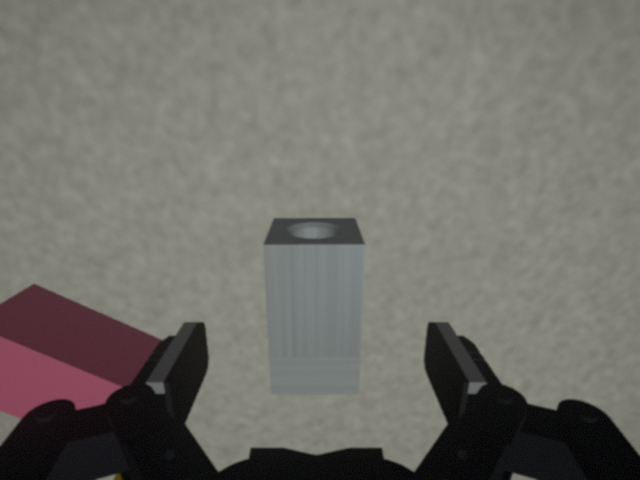

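Call:
drive_tool([
  [[0,-0.01,-0.2,0,0,0],[0,-0.01,-0.36,0,0,0],[0,-0.01,-0.36,0,0,0]],
])

```text
time_s: 3.25
eef_pos: [571.7, -180.8, 177.0]
ee_rot: [0.0, -0.25, 0.968, 0.0]
force: [-0.5, 0.1, -0.3]
grip_width: 0.999
```

Call:
drive_tool([
  [[0,0,0,0,0,0],[0,0,0,0,0,0],[0,0,0,0,0,0],[0,0,0,0,0,0],[0,0,0,0,0,0],[0,0,0,0,0,0]],
], fingers=-1, force=60)

```text
time_s: 4.0
eef_pos: [571.8, -180.9, 177.6]
ee_rot: [0.0, -0.25, 0.968, -0.0]
force: [-1.0, -0.0, 6.6]
grip_width: 0.46
```

Call:
drive_tool([
  [[0,0,0.3,0,0,0],[0,0,0.65,0,0,-0.1],[-0.2,0.4,0.65,0,0,-0.2],[-0.3,0.8,0.65,0,0,-0.3],[-0.3,1,0.65,0,0,-0.4]],
])

```text
time_s: 4.62
eef_pos: [541.0, -79.2, 242.2]
ee_rot: [-0.0, 0.064, 0.998, 0.0]
force: [0.7, 0.9, -2.2]
grip_width: 0.46
```

Call:
drive_tool([
  [[-0.2,0.4,0,0,0,-0.1],[-0.3,0.8,0,0,0,-0.2],[-0.45,1,0,0,0,-0.3],[-0.45,1,0,0,0,-0.4],[-0.45,1,0,0,0,-0.5],[-0.45,1,0,0,0,-0.6],[-0.45,1,0,0,0,-0.7],[-0.45,1,0,0,0,-0.8],[-0.45,1,0,0,0,-0.89],[-0.45,1,0,0,0,-0.89]],
])

```text
time_s: 5.88
eef_pos: [495.8, 20.8, 241.9]
ee_rot: [-0.001, 0.69, 0.723, 0.0]
force: [-0.8, -0.4, -2.0]
grip_width: 0.461
```

Run:
```python
from h import *
np.set_printoptions(suppress=True,precision=3)
s=ctrl.sense();print(s["eef_pos"],s["ee_rot"],s["joints"],s["force"])
q=s["ee_rot"];print(2*np.degrees(np.arctan2(q[2],q[1])))
np.save("w3.npy",viewer.calibration("wrist"),allow_pickle=True)
cv2.imwrite("pics/w3.png",viewer.capture("wrist")[:,:,::-1])
```

```text
[495.837  20.828 241.909] [-0.001  0.69   0.723  0.   ] [-0.195  0.45   1.775  0.001  0.918 -0.242] [-0.799 -0.383 -2.007]
92.6707526002028
```

View pics/w3.png

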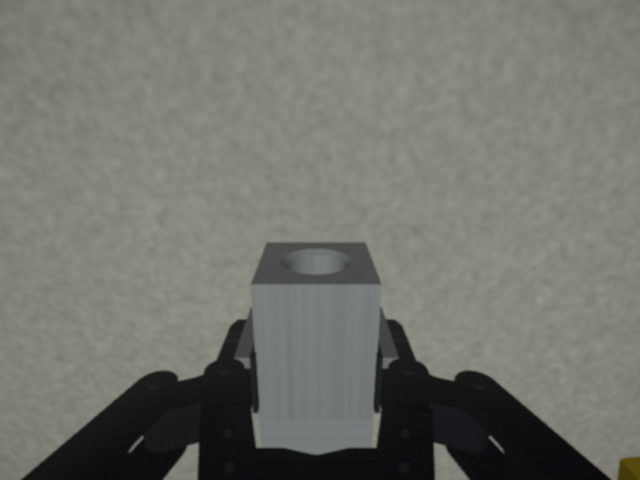

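Call:
drive_tool([
  [[-0.01,0.25,0.01,0,0,0],[-0.02,0.5,0.01,0,0,0],[-0.02,0.5,0.01,0,0,0]],
])

```text
time_s: 6.3
eef_pos: [493.6, 71.9, 242.8]
ee_rot: [-0.001, 0.688, 0.726, 0.0]
force: [0.3, -0.1, -2.0]
grip_width: 0.459
```

Run:
```python
from h import *
np.set_printoptions(suppress=True,precision=3)
s=ctrl.sense();print(s["eef_pos"],s["ee_rot"],s["force"])
for n in ["wrist","scene","side"]:
    np.save(f"{n}4.npy",viewer.calibration(n),allow_pickle=True)
    cv2.imwrite(f"pics/{n}4.png",viewer.capture(n)[:,:,::-1])
a=cv2.imread("pics/scene4.png");b=cv2.imread("pics/side4.png")
crop(np.hstack([a[140:230,380:490],b[130:220,180:290]]),0,0,220,90,3.6,"gau4")
```

```text
[493.627  71.879 242.81 ] [-0.001  0.688  0.726  0.   ] [ 0.35  -0.112 -1.95 ]
```

View pics/wrist4.png

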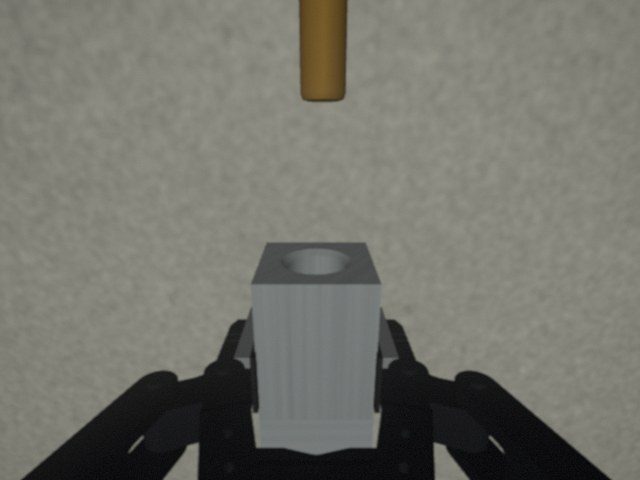

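View pics/gau4.png

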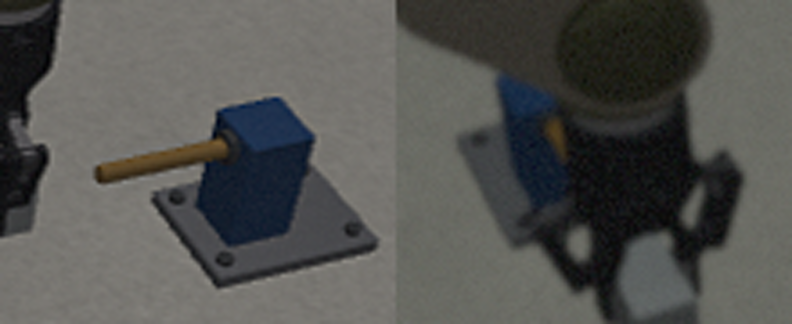

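Run:
```python
from h import *
np.set_printoptions(suppress=True,precision=2)
c=np.load("wrist4.npy",allow_pickle=True).item()
a=cv2.imread("pics/wrist4.png").astype(float)
for v in (5,30,60,85):
    r=a[v,:,2]-a[v,:,0]; i=np.where(r[250:400]>25)[0]+250; m=(i[0]+i[-1])/2; print(v,i[0],i[-1],m,atz(c,m,v,92 if 0 else 85))
crop(cv2.imread("pics/wrist4.png"),240,60,160,240,3,"w4c")
for z in (103,105,107): print("mouth top edge",z,atz(c,252,284,z),atz(c,380,284,z), "far",atz(c,257,447,z),atz(c,375,447,z))
for z in (83,85,87): print("tip",z,atz(c,323,101,z))
# scene projection of the tip using candidate
S=np.load("scene4.npy",allow_pickle=True).item()
for p in [(490.6,162,85),(494,162,85)]: print(proj(S,p),(proj(S,p)-[380,140])*3.6)
print(c["extrinsics"])
```

```text
5 300 345 322.5 [489.1  185.48  85.  ]
30 300 345 322.5 [489.47 179.09  85.  ]
60 300 344 322.0 [489.79 171.1   85.  ]
85 301 344 322.5 [490.34 164.16  85.  ]
mouth top edge 103 [471.47 104.45 103.  ] [511.42 106.57 103.  ] far [473.2   38.56 103.  ] [516.64  40.9  103.  ]
mouth top edge 105 [471.79 105.39 105.  ] [511.01 107.48 105.  ] far [473.49  40.71 105.  ] [516.13  43.   105.  ]
mouth top edge 107 [472.11 106.34 107.  ] [510.59 108.38 107.  ] far [473.77  42.86 107.  ] [515.62  45.11 107.  ]
tip 83 [490.79 159.63  83.  ]
tip 85 [490.76 159.58  85.  ]
tip 87 [490.73 159.52  87.  ]
[[407.56 188.1 ]] [[ 99.22 173.18]]
[[408.12 188.98]] [[101.25 176.32]]
[[  1.    -0.05  -0.02 488.86]
 [  0.05   0.94   0.33 156.05]
 [ -0.    -0.33   0.95 212.4 ]
 [  0.     0.     0.     1.  ]]
```

View pics/w4c.png

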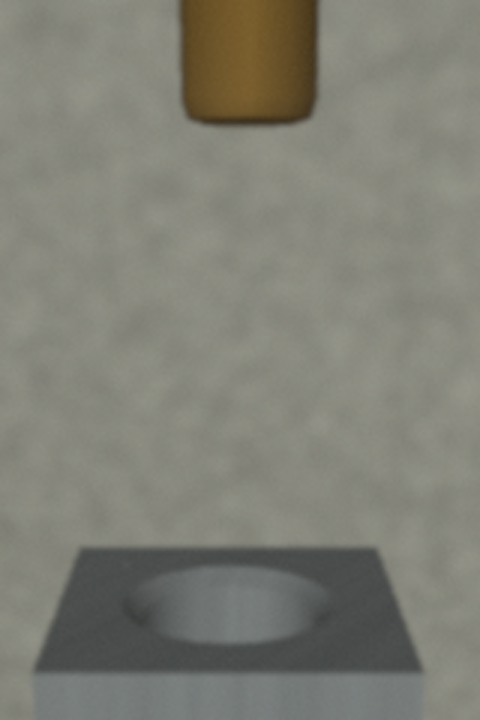

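Call:
drive_tool([
  [[0.02,0.0,0,0,0,0],[0.01,0.25,0,0,0,0],[0,0.4,0,0,0,0],[-0.005,0.45,0,0,0,0],[-0.005,0.45,0,0,0,0]],
])

```text
time_s: 7.08
eef_pos: [493.4, 115.3, 242.9]
ee_rot: [-0.001, 0.689, 0.724, 0.0]
force: [0.3, 0.1, -1.9]
grip_width: 0.459
```

Run:
```python
from h import *
np.set_printoptions(suppress=True,precision=3)
s=ctrl.sense();print(s["eef_pos"],s["ee_rot"],s["force"])
for n in ["wrist","scene"]:
    np.save(f"{n}5.npy",viewer.calibration(n),allow_pickle=True)
    cv2.imwrite(f"pics/{n}5.png",viewer.capture(n)[:,:,::-1])
a=cv2.imread("pics/scene5.png");b=cv2.imread("pics/wrist5.png")
crop(a,370,140,120,90,6,"gau5")
crop(b,220,100,200,200,3,"w5c")
```

```text
[493.428 115.26  242.874] [-0.001  0.689  0.724  0.   ] [ 0.327  0.095 -1.928]
```

View pics/gau5.png

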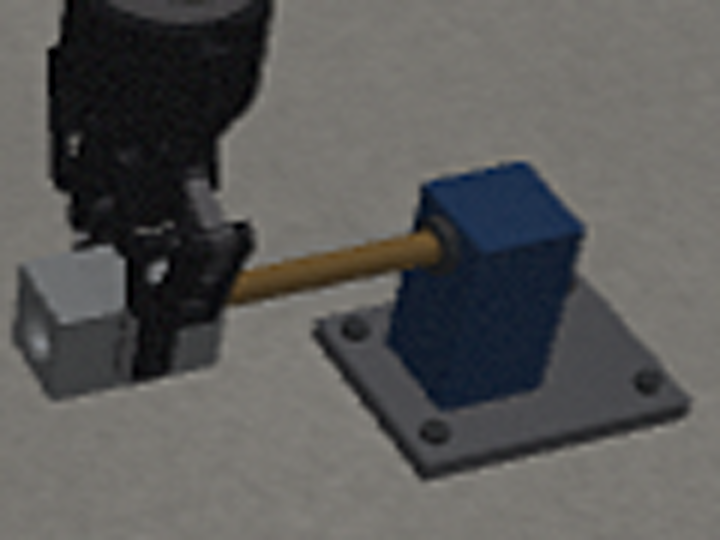

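View pics/w5c.png

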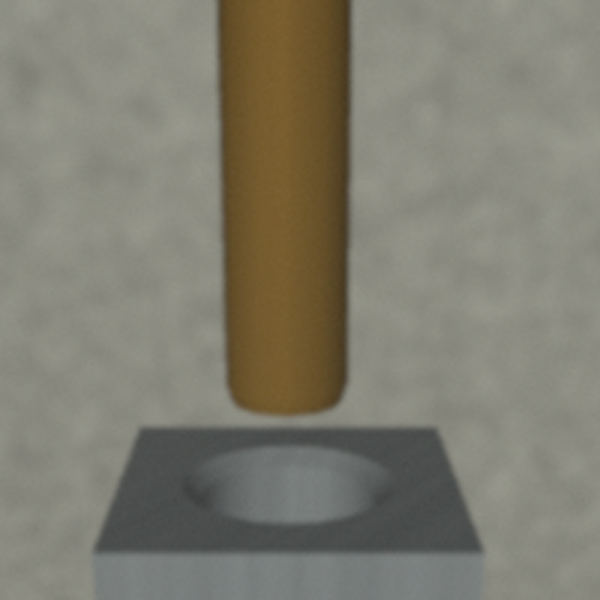

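Call:
drive_tool([
  [[-0.002,0.06,0,0,0,0],[-0.006,0.12,0,0,0,0],[-0.009,0.18,0,0,0,0],[-0.012,0.24,0,0,0,0],[-0.012,0.24,0,0,0,0]],
])

```text
time_s: 7.8
eef_pos: [492.2, 139.4, 242.9]
ee_rot: [-0.001, 0.689, 0.724, 0.0]
force: [-0.2, 0.7, -1.6]
grip_width: 0.46
```

Run:
```python
from h import *
np.set_printoptions(suppress=True,precision=3)
b=viewer.capture("wrist")[:,:,::-1]
crop(b,220,100,200,200,3,"w6c")
s=ctrl.sense();print(s["eef_pos"],s["ee_rot"],s["force"],s["wrist_torque"])
```

```text
[492.273 139.089 242.883] [-0.     0.689  0.724  0.   ] [-0.524  0.442 -2.256] [-0.008 -0.008 -0.017]
```

View pics/w6c.png

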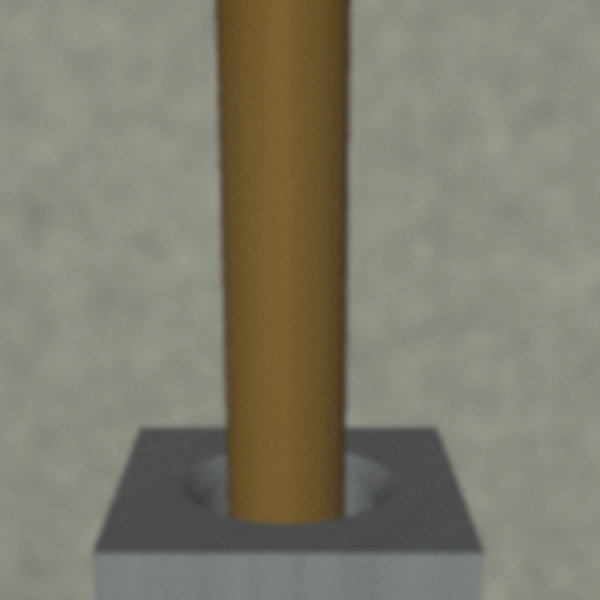

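Call:
drive_tool([
  [[-0.003,0.05,0,0,0,0],[-0.006,0.1,0,0,0,0],[-0.009,0.15,0,0,0,0],[-0.012,0.2,0,0,0,0],[-0.012,0.2,0,0,0,0]],
])

```text
time_s: 8.48
eef_pos: [491.0, 159.5, 242.9]
ee_rot: [-0.0, 0.689, 0.725, 0.0]
force: [-0.3, -0.7, -1.5]
grip_width: 0.462
```

Call:
drive_tool([
  [[-0.001,0.02,0,0,0,0],[-0.002,0.04,0,0,0,0],[-0.002,0.04,0,0,0,0]],
])

```text
time_s: 8.85
eef_pos: [490.8, 163.5, 242.9]
ee_rot: [-0.0, 0.689, 0.725, 0.0]
force: [0.3, 0.2, -2.0]
grip_width: 0.462
```

Call:
drive_tool([
  [[0,0.01,0,0,0,0],[-0.001,0.02,0,0,0,0],[-0.001,0.02,0,0,0,0]],
])

```text
time_s: 9.22
eef_pos: [490.8, 164.9, 242.9]
ee_rot: [0.0, 0.689, 0.725, -0.001]
force: [0.3, -6.8, -0.7]
grip_width: 0.462
```

Call:
drive_tool([
  [[0,0.01,0,0,0,0],[0,0.01,0,0,0,0]],
])

```text
time_s: 9.48
eef_pos: [490.9, 165.3, 242.9]
ee_rot: [0.001, 0.689, 0.725, -0.001]
force: [-2.2, -8.9, -1.3]
grip_width: 0.462
```

Call:
drive_tool([
  [[0,0.01,0,0,0,0],[0,0.01,0,0,0,0]],
])

```text
time_s: 9.72
eef_pos: [491.0, 165.6, 242.8]
ee_rot: [0.001, 0.689, 0.725, -0.002]
force: [-0.2, -8.2, -0.4]
grip_width: 0.461
```

Call:
drive_tool([
  [[-0.001,0.01,0,0,0,0],[-0.001,0.025,0,0,0,0],[-0.001,0.025,0,0,0,0],[-0.001,0.025,0,0,0,0]],
])

```text
time_s: 10.22
eef_pos: [491.1, 166.4, 242.8]
ee_rot: [0.002, 0.689, 0.725, -0.004]
force: [-0.0, -17.5, -0.9]
grip_width: 0.463
```

Run:
```python
from h import *
np.set_printoptions(suppress=True,precision=3)
b=viewer.capture("wrist")[:,:,::-1]; cv2.imwrite("pics/wrist7.png",b)
a=viewer.capture("scene")[:,:,::-1]
crop(a,370,140,120,90,6,"gau7")
s=ctrl.sense();print(s["eef_pos"],s["ee_rot"],s["force"],s["wrist_torque"])
```

```text
[491.114 166.361 242.799] [ 0.002  0.689  0.725 -0.004] [ -1.08  -18.259   0.541] [-2.762  0.152  0.048]
```

View pics/gau7.png

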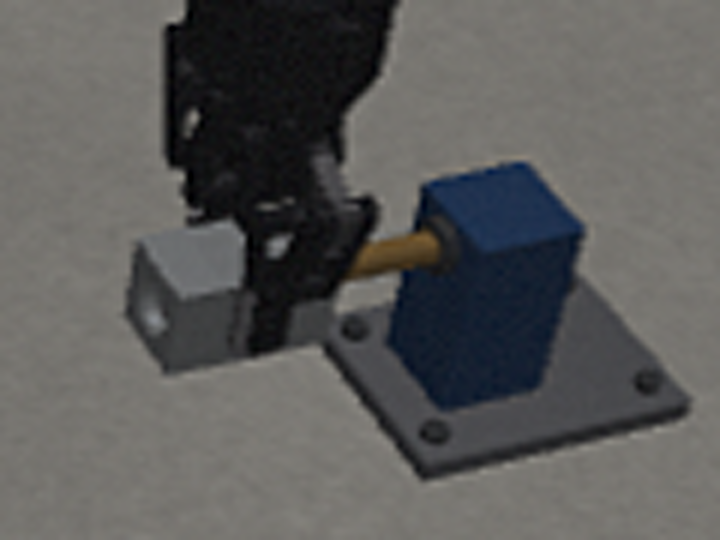

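View pics/wrist7.png

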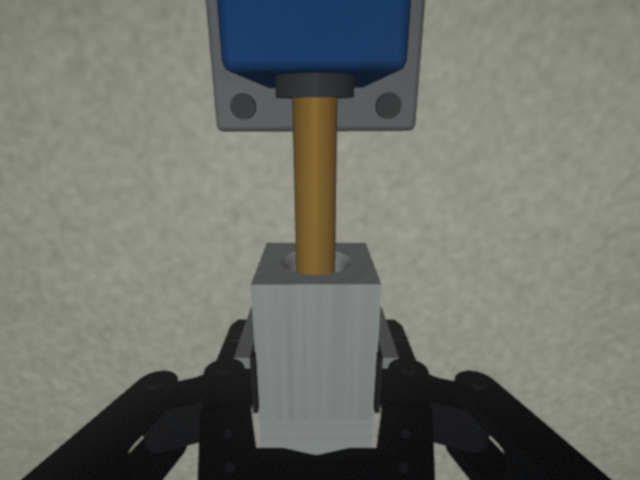

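Call:
drive_tool([
  [[0.001,-0.03,0,0,0,0],[0.009,-0.2,0,0,0,0],[0.02,-0.45,0,0,0,0],[0.035,-0.75,0,0,0,0],[0.05,-1,0,0,0,0],[0.05,-1,0,0,0,0]],
])

```text
time_s: 11.08
eef_pos: [496.2, 64.7, 242.9]
ee_rot: [0.002, 0.69, 0.724, -0.004]
force: [0.5, 0.3, -1.9]
grip_width: 0.463
```

Call:
drive_tool([
  [[0,-0.4,0.3,0,0,-0.1],[0,-0.8,0.6,0,0,-0.2],[0,-1,0.6,0,0,-0.3],[0,-1,0.6,0,0,-0.3]],
])

```text
time_s: 11.58
eef_pos: [496.1, -35.9, 303.0]
ee_rot: [0.001, 0.84, 0.543, -0.004]
force: [-0.8, 0.8, -2.6]
grip_width: 0.458
```

Run:
```python
from h import *
np.set_printoptions(suppress=True,precision=3)
b=viewer.capture("wrist")[:,:,::-1]; cv2.imwrite("pics/wrist8.png",b)
s=ctrl.sense();print(s["eef_pos"],s["ee_rot"],s["force"],s["joints"])
q=s["ee_rot"];print(2*np.degrees(np.arctan2(q[2],q[1])))
```

```text
[496.051 -35.094 302.655] [ 0.001  0.839  0.544 -0.005] [-0.889  0.902 -1.192] [-0.305  0.362  1.716 -0.01   1.068  0.12 ]
65.87933147331694
```

View pics/wrist8.png

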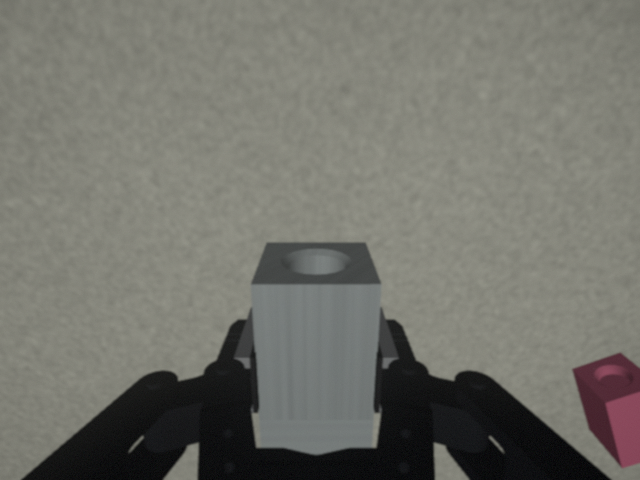

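Call:
drive_tool([
  [[-0.03,-0.1,0,0.09,-0.04,0],[-0.06,-0.2,0,0.18,-0.08,0],[-0.1,-0.3,0,0.27,-0.12,0],[-0.13,-0.4,0,0.36,-0.16,0]],
])

```text
time_s: 12.12
eef_pos: [483.0, -74.2, 302.4]
ee_rot: [-0.167, 0.798, 0.52, 0.253]
force: [-1.1, 0.6, -2.3]
grip_width: 0.46
```

```bash
cat > st.py <<'E'
from h import *
from scipy.spatial.transform import Rotation as R
np.set_printoptions(suppress=True,precision=3)
s=ctrl.sense();q=s["ee_rot"];M=R.from_quat([q[1],q[2],q[3],q[0]]).as_matrix()
print(s["time_s"],s["eef_pos"],s["joints"],s["force"],s["grip_width"]);print("x",M[:,0],"z",M[:,2])
x=M[:,0];ax=np.cross(x,[0,0,1]);a=np.arccos(x[2]);ax=ax/np.linalg.norm(ax)*a/(np.pi/2);print("remaining turn",ax,np.degrees(a),"block",s["eef_pos"]+157.6*M[:,2])
E
python3 st.py
```

```text
12.125 [482.952 -74.178 302.429] [-0.493  0.346  1.787  0.676  1.165 -0.403] [-1.067  0.641 -2.337] 0.45966403525181015
x [0.331 0.747 0.577] z [ 0.23   0.529 -0.817]
remaining turn [ 0.556 -0.246  0.   ] 54.75486632201559 block [519.209   9.231 173.72 ]
```

Call:
drive_tool([
  [[-0.04,-0.1,-0.1,0.09,-0.04,0],[-0.08,-0.2,-0.25,0.18,-0.08,0],[-0.12,-0.3,-0.4,0.27,-0.12,0],[-0.15,-0.4,-0.6,0.37,-0.16,0],[-0.2,-0.5,-0.8,0.46,-0.2,0],[-0.23,-0.6,-0.95,0.556,-0.246,0],[-0.23,-0.66,-0.95,0.556,-0.246,0],[-0.23,-0.66,-0.95,0.556,-0.246,0]],
])

```text
time_s: 13.12
eef_pos: [460.3, -139.9, 207.9]
ee_rot: [-0.386, 0.593, 0.388, 0.591]
force: [-0.1, 0.2, -1.2]
grip_width: 0.463
```

```bash
python3 st.py
python3 - <<'E'
from h import *
for n in ("scene","side"): cv2.imwrite(f"pics/{n}9.png",viewer.capture(n)[:,:,::-1])
E
```

```text
13.125 [ 460.333 -139.886  207.892] [-0.711  0.641  1.873  1.323  1.741 -0.967] [-0.101  0.236 -1.196] 0.4631173830851513
x [0.001 0.004 1.   ] z [ 0.4    0.916 -0.004]
remaining turn [ 0.003 -0.001  0.   ] 0.24864697697827054 block [523.431   4.529 207.223]
```

View pics/scene9.png

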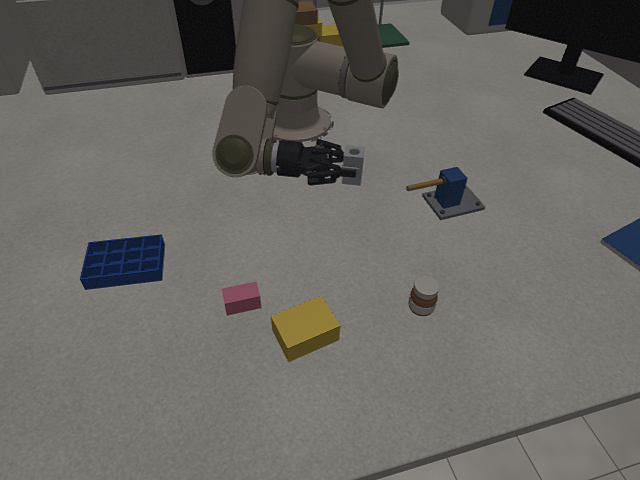

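View pics/side9.png

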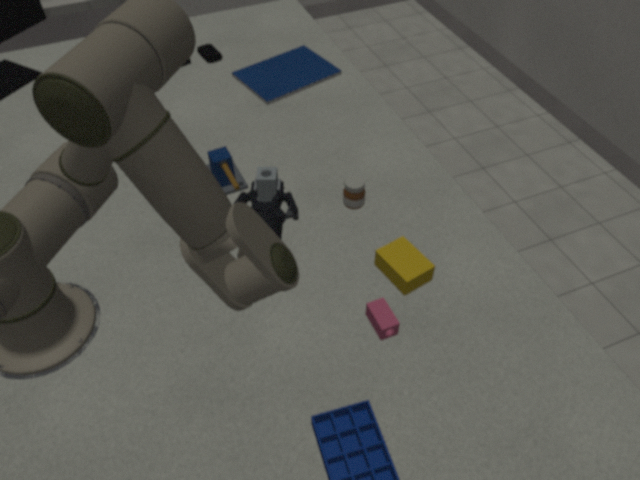

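The block is upright in the gripper with a hole facing up, at about z = 207 mm. The jar, carton, tray and pink block look unmoved. I'll let it settle, then hand in.

Call:
drive_tool([
  [[0,0,0,0,0,0],[0,0,0,0,0,0],[0,0,0,0,0,0],[0,0,0,0,0,0]],
])

```text
time_s: 13.72
eef_pos: [460.2, -139.7, 208.2]
ee_rot: [-0.386, 0.592, 0.388, 0.591]
force: [0.3, -0.2, -2.4]
grip_width: 0.461
```

```bash
python3 st.py; python3 -c "
from rig import ctrl
print(abs(ctrl.sense()['dq']).max()); print(ctrl.finish_job())"
```

```text
13.725 [ 460.234 -139.658  208.208] [-0.711  0.64   1.874  1.324  1.742 -0.967] [ 0.343 -0.163 -2.388] 0.46069929087816097
x [0.    0.004 1.   ] z [ 0.4    0.916 -0.003]
remaining turn [ 0.002 -0.     0.   ] 0.21322880215460624 block [523.303   4.771 207.667]
0.0018004250098172787
the job is handed in; nothing more can be done
None
```

The block ended upright in the gripper with the deep bore pointing up, and I handed the job in at about 13.7 s; the hand-in reports no verdict.

- **Finding the deep end:** the wrist camera showed the bore wall lit all the way in at one end. The other end showed only a bright crescent, as a shallow recess would.
- **Proving it on the gauge:** I gripped the block with 60 N and slid it onto the brass pin. It met no resistance until the pin was about 38 to 40 mm in, then stopped. I pushed up to about 18 N against the stop, under the 40 N limit. The block did not visibly slip in the grip.
- **Final pose:** I drew it off and turned it so the bore points up. The last reading put the tool 0.2° from vertical, with the block's centre at about 208 mm and the joints practically still. The block's height and tilt are worked out from the tool pose.
- **Bystanders:** the jar, carton, tray and pink block look unmoved in the last scene and side pictures. I judged that by eye and did not measure it.

No check failed. The camera estimates of the pin and block positions differed by 2 to 5 mm between views, so I lined up the fit from wrist pictures.

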